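# Clip the specimen and set the light stage four clicks brighter

### The arm

A 7-joint arm with a two-finger parallel gripper is mounted at the origin on the work surface. World frame = base frame: x ahead of the robot, y to its left, z up, the work surface at z = 0. Lengths are in m, angles in rad, forces in N, time in s.
With the tool pointing down it reaches from about 0.4 to 0.875 m from the base axis. Payload 19.3 kg.
Tool frame: the origin (TCP) lies at the very end of the fingers, on their centre line; the grasp point (between the pads) lies 19 mm behind it (tcp_to_grasp is the distance from the TCP to the grasp point, in m); z points along the fingers, y is the direction in which the jaws open and shut (so a half turn about z gives the same grasp; the last joint's range is limited). The gripper opens to 85 mm and grips with 20 to 120 N. Pads are 22 mm wide; open, the fingers measure 114 mm over their backs; the gripper's body (76 mm by 85 mm) begins 54 mm behind the grasp point. The pads swing forward as they close: fully open they stand 13 mm farther back than shut.
Start: joints at [-1.347, 0.521, -0.036, 1.599, 0.021, 1.021, -0.113], TCP at [0.181, 0.598, 0.231] pointing down, gripper open.
Joint ranges: [-2.91, 2.91], [-0.3, 2.13], [-1.5, 1.42], [0.17, 2.43], [-1.26, 4.41], [0.16, 1.93], [-2.52, 2.52]. Speed limits (rad/s): [1.89, 1.89, 2.39, 2.39, 3.01, 3.01, 3.01].

### API

Orientations are given as a unit quaternion [w, x, y, z].
In Python, from workcell import sense, snapshot, sign_off, tcp_to_grasp gives the robot as it stands. The module is installed in compiled form; this text tells all that it offers.
- The arm moves only by the tool carry_out, never from a script. Its argument "rows" is one flat list of numbers, 5 for each row, row after row: the opening in per cent of the stroke, from 0 (shut) to 100 (fully open), then the shift along the tool's x, y, z in units of 500 mm (1.0 is 500 mm), then the turn about the tool's z in units of 1.5 rad (1.0 is 1.5 rad). In form: [jaw, dx, dy, dz, twist, jaw, dx, dy, dz, twist, ...]. A call has 1 to 20 rows; each row is the pose to reach, as a shift and turn from the pose measured when the call began, along the tool's axes at that moment; what a row does not reach only later rows make up. A row lasts 1/8 s, in which the tool goes at most 62.5 mm and 10.7 degrees, less where a joint would pass 70% of its speed; a pose out of reach is approached as far as the arm can. A call with a number of a shift or a turn outside -1 to 1 is refused whole. A call with a gripper value outside its range is refused whole. The fingers move at their own pace and stop on an object; "newtons" is the grip in N (left out, the last holds). Time passes only in rows, so rows that repeat a pose let the fingers close. It gives the time, the measured TCP pose, the force and the opening at its end, in the units of the state.
- sense(): the state, without advancing time (a new reading comes with each control period).
- snapshot(name): name is "side" or "top" or "wrist"; returns a dict with "pixels" (400x640x3 uint8, red, green, blue), "K" (3x3 intrinsics, pixels), "R" (3x3) and "t" (3): a world point X has camera coordinates R X + t. Camera axes: x right, y down, z forward; pixel columns grow to the right and rows downward; lengths in m; the calibration is good to about 2 mm. A picture is of the moment at which its call begins. There is no depth.
- sign_off(): hands the job in, once; it reports no verdict.
The state is a dict: "clock": time; "qpos": joint angles; "joint_velocities": joint speeds; "effort": joint torques, N m; "position": TCP position; "eef_rot": TCP orientation; "contact_force": force on the tool from outside, world axes, zero at the start; "torque": the same for the moment, N m; "opening": finger opening in m.
Only numpy, scipy, OpenCV 4.12 (cv2) and the standard library are available. Lean on these libraries where they do the work, as an engineer would, in place of code of your own. Each camera call takes 0.05 s, during which the arm holds its last target.

### The job

Get the specimen on the light stage ready for viewing: first swing the spring clip round on its screw until its rounded tip presses on the end of the specimen plate, clear of the leaf in the middle, then turn the brightness dial exactly four clicks clockwise from where it now stands. Let go of both, leave the plate in its seat, and do not disturb the other things on the desk.

Things in the scene. Friction and masses are not known exactly. Their poses are not given: they have to be found in the camera images.
- stage: Fixed low white light stage with a blue band, 210 (x) x 270 (y) mm, flat deck 40 mm above the desk. Origin at the centre of its underside; x, y along its sides, z up. Clip and plate are on its +y half, the dial on its -y half.
- stage_seat (a point): Point on the deck, at the centre of the lit window, where the middle of the specimen plate's underside belongs. Axes as the stage. Aluminium fences 4 mm high stand along the plate's -x side and its -y end.
- plate: Loose clear resin plate, 26 (x) x 76 (y) x 5 (z) mm, about 16 g, with a green leaf (about 24 mm long) in its middle. Origin at the centre of its underside, z up. It starts in its seat, flat on the deck, with its axes along the stage's; the clip presses on its +y end.
- clip_pivot (a point): Pivot screw of the spring clip, on the deck (its axis is vertical); 70 mm in x and 27 mm in y from the stage seat, in stage axes. The clip's foot and arm are steel, 12 mm wide, their top 14 mm at most above the deck.
- clip (a joint): Swing of the clip about its screw, rad, growing counter-clockwise seen from above. At 0 the clip points to the stage's +y; at 1.57 it points to the stage's -x and its tip lies over the plate's +y end, 11 mm in from it. Range 0 to 2.2. It needs about 0.03 to 0.1 N m and stays where it is left.
- clip_post (a point): Point 32 mm above the deck on the axis of the clip's orange thumb post: upright, round, 12 mm in diameter, 40 mm from the pivot, rising from 12 to 45 mm above the deck. The post is rigid with the clip's foot; pinch it or push it sideways.
- clip_leaf: The clip's springy outer end, a 9 mm wide steel leaf with a 12 mm ball as its tip, in line with pivot and post. It presses down with about 2 N on the plate and rides up by itself on to the plate's edge (1.5 mm). Origin 46 mm from the pivot, at deck height.
- clip_tip (a point): Underside of the ball at the clip's tip, 70 mm from the pivot, 3.5 mm above the deck when it is off the plate and 5 mm when on it.
- dial (a joint): Turn of the brightness dial, rad, growing clockwise seen from above. It has notches at 0, 0.349, 0.698 ... 2.793 (nine notches, 20 degrees = 0.349 rad to a click) and springs into the nearest one when let go. Each click resists with up to about 0.2 N m just past the notch, passes its top halfway, then pulls forward into the next notch. It starts in one of the first three notches.
- dial_grip (a point): Point on the dial's vertical axis at the height to grip, 38 mm above the deck. The grip is a black upright bar, 44 mm long, 14 mm thick, from 18 to 50 mm above the deck, on a 60 mm round skirt (top 18 mm above the deck) on a 75 mm grey base. The point's x axis runs along the bar towards the pointer mark and turns with the dial; axis at x -5, y -85 mm from the stage seat, in stage axes.
- dial_mark (a point): White pointer mark at the edge of the dial's skirt, 28 mm from its axis, 18 mm above the deck. Small dots on the grey base, 20 degrees apart, mark the notches, the first one red.
- eraser: Blue eraser 20 x 45 x 12 mm lying on the stage's deck near its -x, +y corner. Bystander.
- lens: Black hand lens lying flat, 82 mm across with a 90 mm handle to its -x, origin under the centre of the glass. Bystander.
- pencil: Yellow pencil 160 x 8 mm lying flat on the desk, along its x. Bystander.
- tin: Closed red tin, 66 mm in diameter, 100 mm high, origin under its centre. Bystander.
- slide_box: Green open slide box with dividers, 70 x 120 x 32 mm, origin under its centre. Bystander.
- puzzle_board: Flat jigsaw board 170 x 220 x 4 mm, origin under its centre. Bystander.
- piece_red: Red jigsaw piece, about 60 x 65 x 5 mm. Bystander.
- piece_blue: Blue jigsaw piece, about 60 x 65 x 5 mm. Bystander.
There are look-alikes about, which are no part of the job. Leave any black, blue or yellow look-alike of the plate alone.

How it is judged:
By the outcome, as a careful person would: the job done as asked, in the order asked, and still so for the second after the job is handed in, with the robot touching nothing.
It also fails if it takes over 51 s, if anything falls off the work surface, if the arm or the gripper's body presses on something with over 40 N, if the wrist force passes 120 N, or if a joint passes its speed limit or range.

## Working session

There is one attempt and no reset: what is moved stays moved. The work goes in short steps, Python scripts to look and compute and a tool call to move; the robot and the scene stay as the last step left them, time stands still between calls to the robot, and variables do not carry over. Pictures are saved under pics/ and viewed, and the job is handed in when it is done.

Besides the shell and the picture viewer there is one more tool, called after "Emit:" as name(argument=value, ...), one argument or row to a line, values as JSON. carry_out: Moves the arm, as the interface text tells. Its arguments: {"type":"object","properties":{"rows":{"type":"array","items":{"type":"number"}},"newtons":{"type":"number"}},"required":["rows"]}

```bash
mkdir -p pics; python3 - <<'E'
from workcell import *
import cv2,numpy as np
print(sense(), tcp_to_grasp)
for n in ("side","top","wrist"):
    s=snapshot(n); cv2.imwrite(f"pics/{n}0.png",s["pixels"][:,:,::-1])
    np.savez(f"pics/{n}0.npz",**s)
    print(n,s["K"].tolist(),s["R"].round(4).tolist(),s["t"].round(4).tolist())
E
```

```text
{'clock': 0.0, 'qpos': array([-1.3471764 ,  0.52202086, -0.03631986,  1.59999816,  0.02121389,
        1.02106852, -0.11279854]), 'joint_velocities': array([-0.00110735, -0.00163221,  0.00130609, -0.00136702, -0.00010234,
       -0.00022068,  0.00090783]), 'effort': array([-2.06478013e-03, -9.27120996e+01,  1.97954603e+00, -3.69934773e+01,
        1.78345438e-02,  8.51698889e-03,  5.28198439e-05]), 'position': array([0.18095457, 0.59789138, 0.23072507]), 'eef_rot': array([-3.46939434e-05,  1.46386001e-01,  9.89227391e-01, -5.53677974e-04]), 'contact_force': array([-0.39719407, -0.25245161, -0.62706991]), 'torque': array([-0.00802681,  0.03202548,  0.01940863]), 'opening': 0.0852259132321059} 0.0187
side [[376.2846160946001, 0.0, 319.1173164210717], [0.0, 376.2846160946001, 199.52730832058236], [0.0, 0.0, 1.0]] [[-0.8709, -0.4914, -0.0049], [-0.3597, 0.6442, -0.675], [0.3348, -0.5862, -0.7378]] [0.5052, 0.2264, 0.7225]
top [[422.7376206305145, 0.0, 320.74775490912333], [0.0, 422.7376206305145, 199.86842975243786], [0.0, 0.0, 1.0]] [[0.0201, -0.9998, 0.0072], [-0.9988, -0.0204, -0.0443], [0.0445, -0.0063, -0.999]] [0.0201, 0.5615, 1.1133]
wrist [[289.16142413269796, 0.0, 317.75220906970003], [0.0, 289.16142413269796, 192.74742044022793], [0.0, 0.0, 1.0]] [[0.2885, 0.9575, -0.0007], [0.9173, -0.2762, 0.2868], [0.2744, -0.0833, -0.958]] [-0.6248, -0.0375, 0.3783]
```

View pics/side0.png

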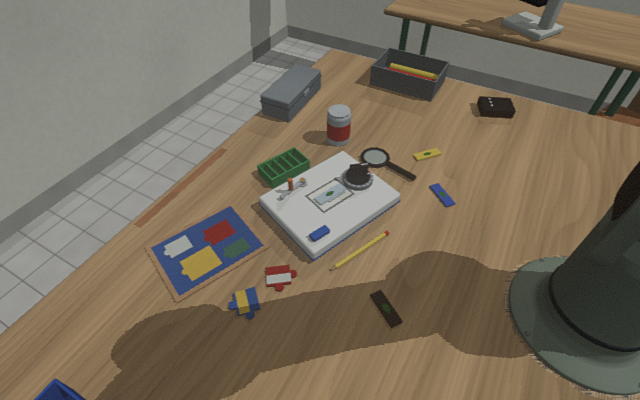

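View pics/top0.png

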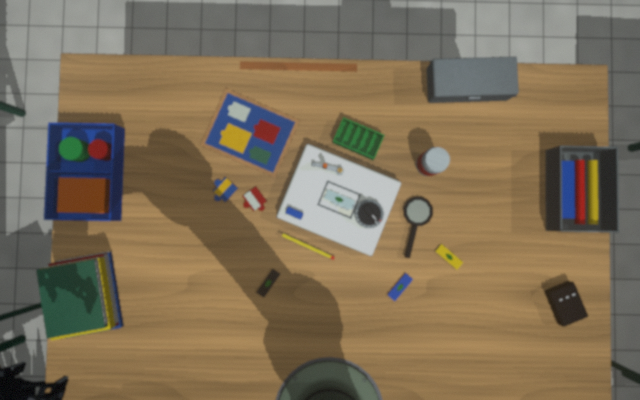

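View pics/wrist0.png

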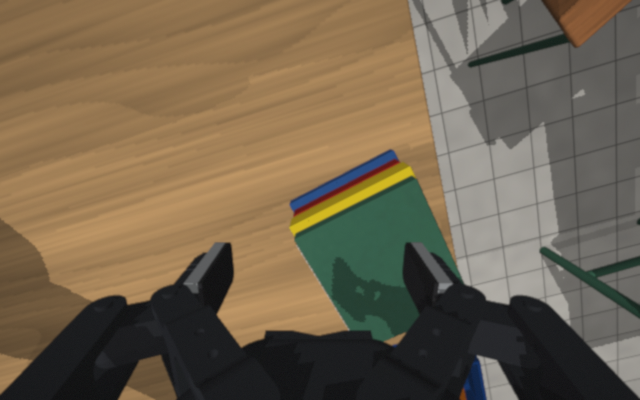

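The side view shows the stage around (330,200). In the top view the stage is at about (338,198), with the dial at (369,212) and the clip post near (318,163). I'll zoom in on both.

```bash
python3 - <<'E'
import cv2
a=cv2.imread("pics/top0.png")[130:265,265:415]
cv2.imwrite("pics/topz.png",cv2.resize(a,None,fx=4.4,fy=4.4,interpolation=cv2.INTER_CUBIC))
a=cv2.imread("pics/side0.png")[140:260,250:410]
cv2.imwrite("pics/sidez.png",cv2.resize(a,None,fx=5,fy=5,interpolation=cv2.INTER_CUBIC))
E
```

```text
(no output)
```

View pics/topz.png

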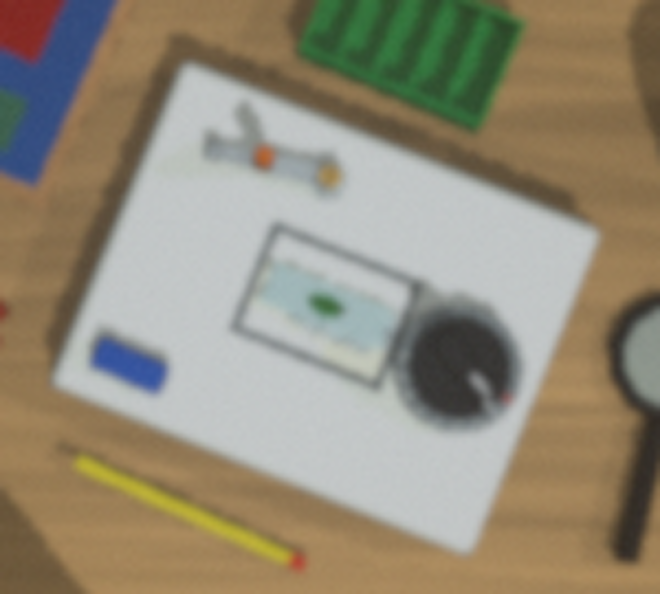

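View pics/sidez.png

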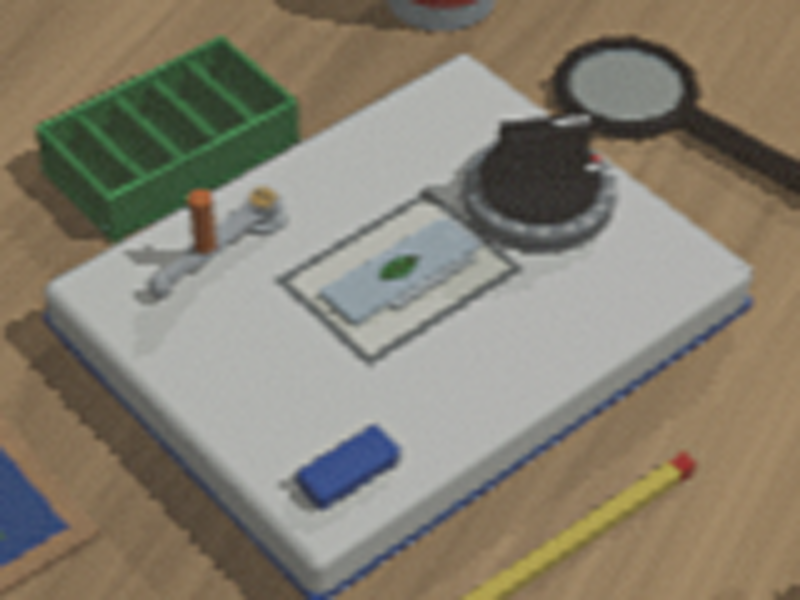

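```bash
cat > h.py <<'E'
import numpy as np
from scipy.optimize import least_squares
def P(s,X):
    c=s["R"]@np.asarray(X,float)+s["t"]; u=s["K"]@c; return u[:2]/u[2]
def BP(s,uv,z):
    d=s["R"].T@np.linalg.inv(s["K"])@np.array([uv[0],uv[1],1.]); C=-s["R"].T@s["t"]
    return C+d*(z-C[2])/d[2]
def Rz(a): c,q=np.cos(a),np.sin(a); return np.array([[c,-q],[q,c]])
E
python3 - <<'E'
from h import *
T=dict(np.load("pics/top0.npz"));S=dict(np.load("pics/side0.npz"))
tz=lambda p:(265+(p[0]+.5)/4.4-.5,130+(p[1]+.5)/4.4-.5)
sz=lambda p:(250+(p[0]+.5)/5-.5,140+(p[1]+.5)/5-.5)
h=.04
# stage local (sx,sy) : corners
C=[((.105,.135),T,tz((186,60)),h),((.105,-.135),T,tz((602,232)),h),((-.105,-.135),T,tz((470,553)),h),((-.105,.135),T,tz((53,384)),h)]
# side : bottom corners
C+=[((.105,.135),S,sz((46,288)),h-.004),((-.105,-.135),S,sz((752,272)),h-.004),((.105,-.135),S,sz((462,54)),h),((-.105,.135),S,sz((318,600)),0)]
def res(p):
    return np.concatenate([P(s,[*(Rz(p[2])@np.array(l)+p[:2]),z])-uv for l,s,uv,z in C])
r=least_squares(res,[.55,-.03,-.35]);print(r.x,r.fun.round(2))
x0,y0,a=r.x
for n,s,uv,z in [("pivotT",T,tz((330,175)),.054),("pivotS",S,sz((263,197)),.054),("postT",T,tz((264,156)),.085),("postS",S,sz((202,197)),.085),("ballT",T,tz((210,147)),.05),("ballS",S,sz((158,287)),.05),("dialT",T,tz((459,362)),.05),("dialS",S,sz((541,200)),.05),("leafT",T,tz((326,305)),.045),("leafS",S,sz((398,268)),.045),("markT",T,tz((487,400)),.058),("reddotT",T,tz((507,398)),.045),("reddotS",S,sz((596,159)),.045)]:
    X=BP(s,uv,z); print(n,X.round(4),(Rz(-a)@(X[:2]-[x0,y0])).round(4))
E
```

```text
[ 0.56206188 -0.01710986 -0.37042014] [ 0.06 -0.69  1.28 -0.49  1.04  1.46 -0.68  0.07 -1.72 -0.76  0.93 -0.73
  0.27 -2.23 -0.46  3.41]
pivotT [ 0.6386 -0.0152  0.054 ] [0.0707 0.0295]
pivotS [ 0.6358 -0.0165  0.054 ] [0.0685 0.0273]
postT [0.645 0.024 0.085] [0.0624 0.0684]
postS [0.6428 0.0236 0.085 ] [0.0605 0.0672]
ballT [0.6541 0.0554 0.05  ] [0.0596 0.1009]
ballS [0.6498 0.0547 0.05  ] [0.0558 0.0987]
dialT [ 0.5309 -0.0928  0.05  ] [-0.0017 -0.0819]
dialS [ 0.5197 -0.0835  0.05  ] [-0.0154 -0.0772]
leafT [ 0.5629 -0.0147  0.045 ] [-0.0001  0.0025]
leafS [ 0.5607 -0.0143  0.045 ] [-0.0023  0.0021]
markT [ 0.509  -0.1084  0.058 ] [-0.0164 -0.1043]
reddotT [ 0.5104 -0.1219  0.045 ] [-0.0102 -0.1164]
reddotS [ 0.5102 -0.1279  0.045 ] [-0.0082 -0.122 ]
```

Both views agree. The seat is at the stage centre, the stage yaw is −0.370, and the clip is at about 0.2 rad. The pointer appears to be at or near the red dot, which I'll check close up. Next I'll write the helper that computes rows and go above the clip.

```bash
cat >> h.py <<'E'
from scipy.spatial.transform import Rotation as Ro
def goto(xyz,yaw):
    """yaw: world azimuth of tool x"""
    from workcell import sense
    s=sense(); q=s["eef_rot"]; M=Ro.from_quat([q[1],q[2],q[3],q[0]]).as_matrix()
    d=M.T@(np.asarray(xyz)-s["position"])
    cur=np.arctan2(M[1,0],M[0,0]); tw=-((yaw-cur+np.pi)%(2*np.pi)-np.pi)
    print("pos",s["position"].round(4),"yaw",cur.round(4),"q",s["qpos"].round(2),"t",round(s["clock"],2),"f",s["contact_force"].round(1),"open",round(s["opening"],4))
    print("shift",(d/.5).round(4),"twist",(tw/1.5).round(4))
    return M
E
python3 - <<'E'
from h import *
from workcell import *
T=dict(np.load("pics/wrist0.npz"));M=goto([.644,.024,.2],np.radians(80))
print("cam offset in tool",M.T@(-T["R"].T@T["t"]-sense()["position"]), M.T@T["R"][2])
E
```

```text
pos [0.1809 0.598  0.2309] yaw 2.8478 q [-1.35  0.52 -0.04  1.6   0.02  1.02 -0.11] t 0.15 f [-0.3 -1.1 -0.2] open 0.0855
shift [-1.2189 -0.8306  0.0625] twist 0.9677
cam offset in tool [ 7.33055691e-02  1.01007598e-04 -1.41905646e-01] [-2.86754078e-01  4.57448328e-04  9.58004118e-01]
```

Emit:
carry_out(
  rows=[100,-0.3,-0.2,-0.05,0.2,100,-0.6,-0.4,-0.05,0.5,100,-0.9,-0.6,-0.05,0.8,100,-0.9,-0.6,-0.05,0.9,100,-0.9,-0.6,-0.05,0.9,100,-0.9,-0.6,-0.05,0.9,100,-0.9,-0.6,-0.05,0.9,100,-0.9,-0.6,-0.05,0.9,100,-0.9,-0.6,-0.05,0.9,100,-0.9,-0.6,-0.05,0.9],
)

```text
clock: 1.4
position: [0.5263, 0.1774, 0.2561]
eef_rot: [0.001, 0.734, 0.679, -0.001]
contact_force: [-0.2, -0.1, -0.6]
opening: 0.0853
```

```bash
python3 - <<'E'
from h import *
goto([.6,.03,.28],np.radians(80))
E
```

```text
pos [0.5263 0.1774 0.2561] yaw 1.493 q [-0.73  0.41  0.4   1.77 -0.19  1.   -0.33] t 1.4 f [-0.2 -0.1 -0.6] open 0.0853
shift [-0.2825  0.1698 -0.0472] twist 0.0645
```

Emit:
carry_out(
  rows=[100,-0.1,0.06,-0.05,0.06,100,-0.2,0.12,-0.05,0.06,100,-0.28,0.17,-0.05,0.06,100,-0.28,0.17,-0.05,0.06,100,-0.28,0.17,-0.05,0.06],
)

```text
clock: 2.02
position: [0.5998, 0.0324, 0.2811]
eef_rot: [0.0, 0.764, 0.646, -0.001]
contact_force: [-0.5, 0.5, 0.3]
opening: 0.0853
```

```bash
python3 - <<'E'
from h import *
from workcell import *
import cv2
goto([.644,.024,.12],np.radians(80))
s=snapshot("wrist");np.savez("pics/w1.npz",**s);cv2.imwrite("pics/w1.png",cv2.resize(s["pixels"][:,:,::-1],None,fx=1.25,fy=1.25,interpolation=cv2.INTER_CUBIC))
E
```

```text
pos [0.5998 0.0324 0.2811] yaw 1.4039 q [-0.47  0.47  0.46  1.63 -0.23  1.1  -0.12] t 2.02 f [-0.5  0.5  0.3] open 0.0853
shift [-0.0015  0.09    0.3221] twist 0.0051
```

View pics/w1.png

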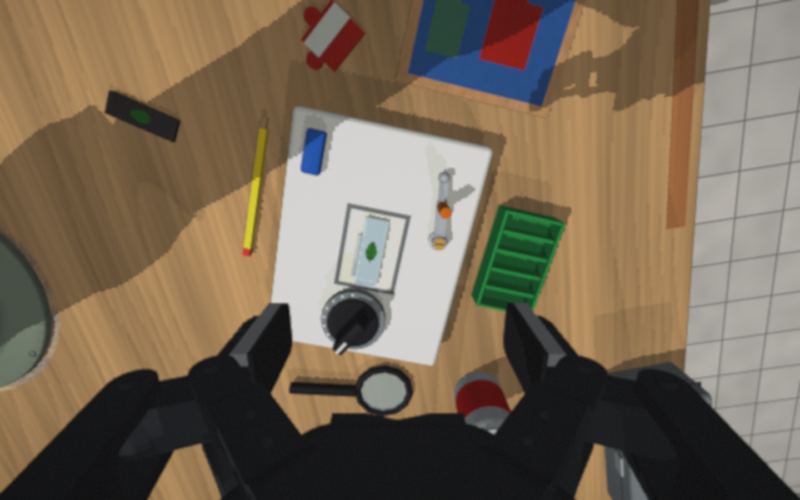

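```bash
python3 - <<'E'
import numpy as np,cv2
a=np.load("pics/w1.npz")["pixels"][80:300,210:400,::-1]
cv2.imwrite("pics/w1z.png",cv2.resize(a[:130],None,fx=4,fy=4,interpolation=cv2.INTER_CUBIC))
cv2.imwrite("pics/w1y.png",cv2.resize(a[130:220,20:120],None,fx=6,fy=6,interpolation=cv2.INTER_CUBIC))
E
```

```text
(no output)
```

View pics/w1z.png

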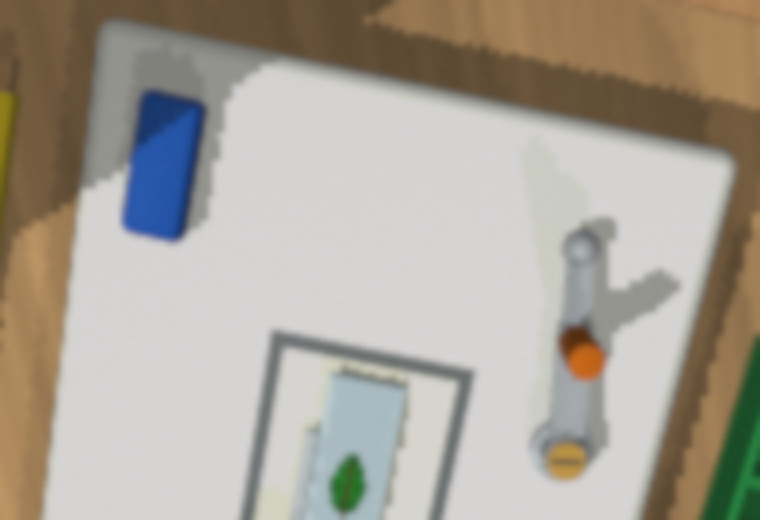

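View pics/w1y.png

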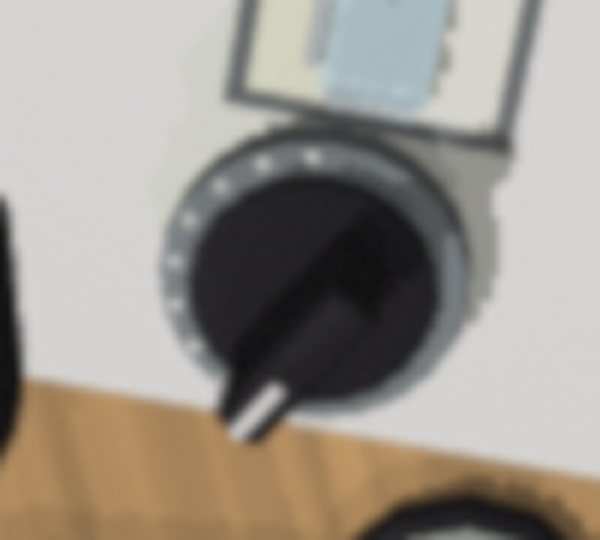

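```bash
python3 - <<'E'
from h import *
W=dict(np.load("pics/w1.npz"))
z4=lambda p:(210+(p[0]+.5)/4-.5,80+(p[1]+.5)/4-.5)
z6=lambda p:(230+(p[0]+.5)/6-.5,210+(p[1]+.5)/6-.5)
def st(X,c=(.56206,-.01711),a=-.3704): return Rz(-a)@(X[:2]-c)
for n,p,z in [("c++",(735,155),.039),("c-+",(100,22),.039),("piv",(567,461),.054),("post",(586,361),.085),("ball",(582,249),.0495),("leaf",(347,484),.045),("plTR",(406,383),.045),("plTL",(331,374),.045)]:
    X=BP(W,z4(p),z);print(n,X.round(4),st(X).round(4))
for n,p,z in [("barTip",(240,432),.09),("barIn",(280,390),.09)]:
    X=BP(W,z6(p),z);print(n,X.round(4),st(X).round(4))
D=np.array([BP(W,z6(p),.054)[:2] for p in [(195,345),(180,303),(173,262),(187,218),(220,187),(262,163),(312,155)]])
# circle fit w/ 20deg spacing: angle = a0 - k*20deg (clockwise)
k=np.arange(7)
f=lambda p:np.concatenate([(np.c_[p[0]+p[3]*np.cos(p[2]-k*.349),p[1]+p[3]*np.sin(p[2]-k*.349)]-D).ravel()])
r=least_squares(f,[.53,-.09,2,.034]);print(r.x,np.abs(f(r.x)).max(),"first visible az",np.degrees(r.x[2]),st(r.x[:2]))
E
```

```text
c++ [0.705  0.0736 0.039 ] [0.1005 0.1363]
c-+ [0.5134 0.1463 0.039 ] [-0.1045  0.1348]
piv [ 0.6371 -0.0149  0.054 ] [0.0691 0.0293]
post [0.6447 0.0252 0.085 ] [0.0617 0.0694]
ball [0.6515 0.0534 0.0495] [0.0579 0.0981]
leaf [ 0.562  -0.0135  0.045 ] [-0.0014  0.0033]
plTR [0.5881 0.0183 0.045 ] [0.0115 0.0424]
plTL [0.5639 0.0254 0.045 ] [-0.0137  0.0403]
barTip [ 0.5119 -0.1046  0.09  ] [-0.0151 -0.0997]
barIn [ 0.5228 -0.0957  0.09  ] [-0.0082 -0.0874]
[ 0.52715042 -0.09050916  3.48826766  0.03346338] 0.0007925106344637833 first visible az 199.86301455069065 [-0.00597246 -0.08105828]
```

The close view (in the 4x crop: post top at (586,361), screw (567,461), ball (582,249)) puts the clip at about 0.175 rad. The dial bar points at about 220°. The seven dots visible start at 200°, and red is at 240°, so the dial sits in notch 1 and the goal is notch 5. Now I'll go to the post.

```bash
cat >> h.py <<'E'
A=-.3704; C0=np.array([.56206,-.01711])
def W2(p): return C0+Rz(A)@np.asarray(p)
PIV=W2((.069,.0298)); DIAL=W2((-.006,-.0815))
def post(c,r=.04): return PIV+r*np.array([-np.sin(c+A),np.cos(c+A)])
E
python3 - <<'E'
from h import *
print(PIV,post(.175))
goto([*post(.175),.12],np.pi/2+A+.175)
goto([*post(.175),.058],np.pi/2+A+.175)
E
```

```text
[ 0.63716785 -0.01430815] [0.64493421 0.02493065]
pos [0.5998 0.0328 0.2811] yaw 1.4048 q [-0.47  0.47  0.46  1.63 -0.23  1.1  -0.12] t 2.08 f [ 0.6  0.2 -0.5] open 0.085
shift [-2.000e-04  9.180e-02  3.223e-01] twist 0.0196
pos [0.5998 0.0328 0.2811] yaw 1.4048 q [-0.47  0.47  0.46  1.63 -0.23  1.1  -0.12] t 2.08 f [ 0.6  0.2 -0.5] open 0.085
shift [-1.000e-04  9.180e-02  4.463e-01] twist 0.0196
```

Emit:
carry_out(
  rows=[60,0,0.09,0.1,0.02,60,0,0.092,0.2,0.02,60,0,0.092,0.28,0.02,60,0,0.092,0.32,0.02,60,0,0.092,0.32,0.02],
)

```text
clock: 2.7
position: [0.6446, 0.026, 0.1208]
eef_rot: [-0.0, 0.773, 0.635, -0.001]
contact_force: [0.4, -1.2, 0.8]
opening: 0.0512
```

```bash
python3 - <<'E'
from h import *
from workcell import *
import cv2
goto([*post(.175),.058],np.pi/2+A+.175)
s=snapshot("wrist");np.savez("pics/w2.npz",**s);cv2.imwrite("pics/w2.png",s["pixels"][:,:,::-1])
print(P(s,[*post(.175),.085]),P(s,[*PIV,.054]))
E
```

```text
pos [0.6446 0.026  0.1208] yaw 1.3759 q [-0.38  0.72  0.39  1.65 -0.34  0.84 -0.05] t 2.7 f [ 0.4 -1.2  0.8] open 0.0512
shift [-0.0017  0.0012  0.1256] twist 0.0004
[318.82930341 223.00833152] [318.61948151 254.13290632]
```

View pics/w2.png

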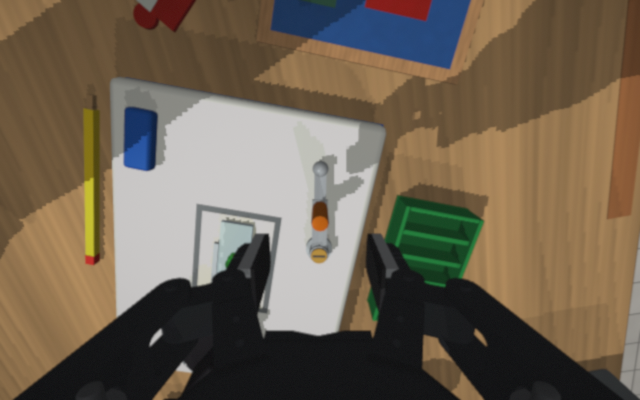

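The post top is at (320,222) and the screw at (319,256), both within 2 px of prediction. I'll descend and pinch.

Emit:
carry_out(
  rows=[60,0,0,0.06,0,60,0,0,0.1,0,60,0,0,0.125,0,60,0,0,0.125,0,0,0,0,0.125,0,0,0,0,0.125,0,0,0,0,0.125,0,0,0,0,0.125,0],
  newtons=30,
)

```text
clock: 3.75
position: [0.6458, 0.0257, 0.0602]
eef_rot: [0.001, 0.773, 0.635, 0.0]
contact_force: [-0.3, 0.0, 6.9]
opening: 0.0112
```

```bash
python3 - <<'E'
from h import *
M=goto([*post(.175),.058],np.pi/2+A+.175)
from workcell import sense
p=sense()["position"]
d=p[:2]-PIV; print("radius",np.hypot(*d)); c0=np.arctan2(-d[0],d[1])-A; print("clip",c0)
for k in range(1,11):
    c=c0+(1.57-c0)*k/10; t=np.array([*post(c,np.hypot(*d)),p[2]])
    print((M.T@(t-p)/.5).round(3), round(-(c-c0)/1.5,3))
E
```

```text
pos [0.6458 0.0257 0.0602] yaw 1.3756 q [-0.35  0.8   0.35  1.67 -0.37  0.74 -0.02] t 3.75 f [-0.3  0.   6.9] open 0.0112
shift [-0.0018 -0.0014  0.0044] twist 0.0001
radius 0.04093152089211057
clip 0.15784011356839053
[-0.001 -0.012 -0.   ] -0.094
[-0.003 -0.023 -0.   ] -0.188
[-0.007 -0.034 -0.   ] -0.282
[-0.012 -0.044 -0.   ] -0.377
[-0.019 -0.053 -0.   ] -0.471
[-0.027 -0.062 -0.   ] -0.565
[-0.036 -0.069 -0.   ] -0.659
[-0.046 -0.075 -0.   ] -0.753
[-0.056 -0.079 -0.   ] -0.847
[-0.068 -0.082 -0.   ] -0.941
```

Gripped at 11.2 mm, radius 41 mm. There is a slight upward force, so I'll lift 5 mm along the post while swinging.

Emit:
carry_out(
  rows=[0,0,0,-0.01,0,0,-0.001,-0.012,-0.01,-0.094,0,-0.003,-0.023,-0.01,-0.188,0,-0.007,-0.034,-0.01,-0.282,0,-0.012,-0.044,-0.01,-0.377,0,-0.019,-0.053,-0.01,-0.471,0,-0.027,-0.062,-0.01,-0.565,0,-0.036,-0.069,-0.01,-0.659,0,-0.046,-0.075,-0.01,-0.753,0,-0.056,-0.079,-0.01,-0.847,0,-0.068,-0.082,-0.01,-0.941,0,-0.068,-0.082,-0.01,-0.941,0,-0.068,-0.082,-0.01,-0.941],
)

```text
clock: 5.38
position: [0.5982, -0.0003, 0.0641]
eef_rot: [-0.0, 0.178, 0.984, -0.001]
contact_force: [3.8, -3.6, -26.1]
opening: 0.0102
```

```bash
python3 - <<'E'
from h import *
from workcell import *
import cv2
goto([*post(1.57),.065],np.pi/2+A+1.57)
d=sense()["position"][:2]-PIV; print(np.hypot(*d), np.arctan2(-d[0],d[1])-A)
s=snapshot("wrist");np.savez("pics/w3.npz",**s);cv2.imwrite("pics/w3.png",s["pixels"][:,:,::-1])
E
```

```text
pos [ 5.982e-01 -3.000e-04  6.410e-02] yaw 2.7844 q [-0.08  0.7  -0.03  1.79  0.03  0.65  1.08] t 5.38 f [  3.8  -3.6 -26.1] open 0.0102
shift [-0.0029  0.0022 -0.0019] twist 0.0093
0.04143035485748207 1.5965406674957063
```

View pics/w3.png

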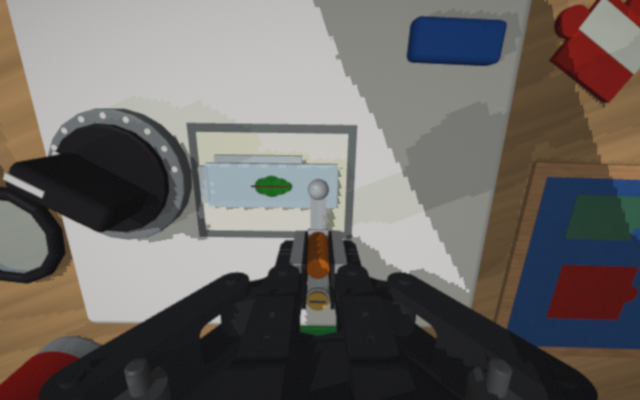

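The ball (318,188) rests on the plate between the leaf (ends at 291) and the plate's end (about 338). I'll ease the vertical pull, open and retreat.

Emit:
carry_out(
  rows=[0,0,0,0.004,0,0,0,0,0.006,0,30,0,0,0.006,0,50,0,0,0.006,0,50,0,0,0.006,0,50,0,0,-0.03,0,50,0,0,-0.1,0,50,0,0,-0.2,0,50,0,0,-0.3,0,50,0,0,-0.3,0],
)

```text
clock: 6.68
position: [0.6, -0.0, 0.2191]
eef_rot: [0.003, 0.178, 0.984, 0.0]
contact_force: [0.2, 0.3, -1.4]
opening: 0.0426
```

```bash
python3 - <<'E'
from h import *
from workcell import *
import cv2
goto([*DIAL,.22],np.radians(130))
s=snapshot("wrist");np.savez("pics/w4.npz",**s);cv2.imwrite("pics/w4.png",s["pixels"][:,:,::-1])
print(P(s,[*post(1.57,.07),.057]),P(s,[*post(1.57),.085]),P(s,[*PIV,.054]))
E
```

```text
pos [ 0.6    -0.      0.2191] yaw 2.7839 q [-0.08  0.49 -0.03  1.69  0.02  0.96  1.1 ] t 6.67 f [ 0.2  0.3 -1.4] open 0.0426
shift [ 0.0732 -0.2214 -0.0024] twist 0.3433
[317.88297129 148.13041561] [317.48912479 182.6972377 ] [316.9614711  209.79429005]
```

View pics/w4.png

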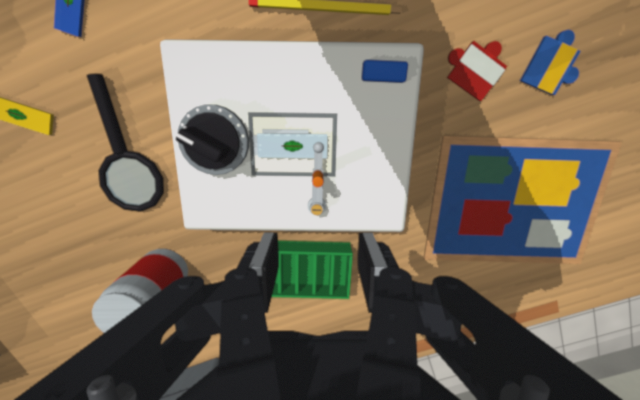

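The clip is in place: the ball is at (318,148), predicted (318,148), and the plate is still seated. Next is the dial.

Emit:
carry_out(
  rows=[50,0.02,-0.05,0,0.12,50,0.04,-0.11,0,0.24,50,0.06,-0.17,0,0.36,50,0.073,-0.221,0,0.48,50,0.073,-0.221,0,0.6,50,0.073,-0.221,0,0.72,50,0.073,-0.221,0,0.84,50,0.073,-0.221,0,0.96,50,0.073,-0.221,0,0.96,50,0.073,-0.221,0,0.96],
)

```text
clock: 7.98
position: [0.526, -0.0907, 0.2165]
eef_rot: [0.001, 0.781, 0.624, 0.001]
contact_force: [-0.1, -0.3, -0.3]
opening: 0.0425
```

```bash
python3 - <<'E'
from h import *
goto([*DIAL,.14],np.radians(40.5))
E
```

```text
pos [ 0.526  -0.0907  0.2165] yaw 1.3485 q [-0.19  0.41  0.33  1.87 -0.17  0.88  0.  ] t 7.97 f [-0.1 -0.3 -0.3] open 0.0425
shift [0.     0.0016 0.1531] twist 0.4277
```

Emit:
carry_out(
  rows=[50,0,0.001,0.03,0.12,50,0,0.001,0.07,0.24,50,0,0.001,0.11,0.36,50,0,0.001,0.15,0.428,50,0,0.001,0.153,0.428,50,0,0.001,0.153,0.428],
)

```text
clock: 8.72
position: [0.5268, -0.091, 0.1405]
eef_rot: [0.001, 0.938, 0.348, 0.001]
contact_force: [0.6, -0.5, 0.3]
opening: 0.0425
```

```bash
python3 - <<'E'
from h import *
from workcell import *
import cv2
goto([*DIAL,.063],np.radians(40.5))
s=snapshot("wrist");np.savez("pics/w5.npz",**s);cv2.imwrite("pics/w5.png",s["pixels"][:,:,::-1])
s=snapshot("top");np.savez("pics/t5.npz",**s);cv2.imwrite("pics/t5.png",s["pixels"][:,:,::-1])
E
```

```text
pos [ 0.5268 -0.091   0.1405] yaw 0.7101 q [-0.26  0.54  0.44  1.94 -0.34  0.73 -0.48] t 8.72 f [ 0.6 -0.5  0.3] open 0.0425
shift [ 1.000e-04 -4.000e-04  1.551e-01] twist 0.0022
```

View pics/w5.png

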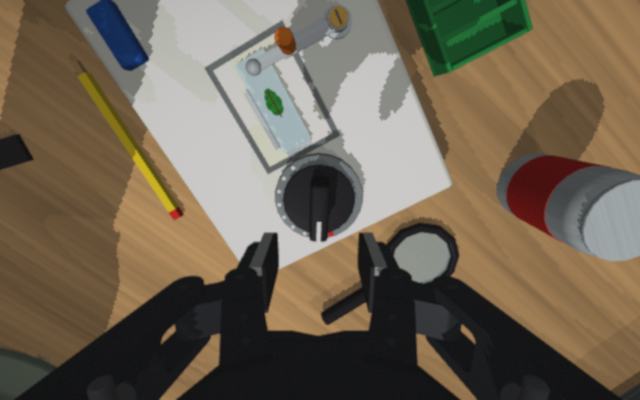

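The bar is in line with the jaws (column 319), and the red dot (331,234) is one step counter-clockwise of the pointer, so it is at notch 1. Descend and grip.

Emit:
carry_out(
  rows=[50,0,0,0.06,0,50,0,0,0.12,0,50,0,0,0.153,0,50,0,0,0.153,0,0,0,0,0.153,0,0,0,0,0.153,0,0,0,0,0.153,0,0,0,0,0.153,0],
  newtons=50,
)

```text
clock: 9.82
position: [0.528, -0.0912, 0.0655]
eef_rot: [0.001, 0.938, 0.347, 0.002]
contact_force: [-1.6, -0.8, 6.9]
opening: 0.013
```

```bash
python3 - <<'E'
from h import *
from workcell import *
goto([*DIAL,.063],np.radians(-40))
print(sense()["torque"])
E
```

```text
pos [ 0.528  -0.0912  0.0655] yaw 0.7085 q [-0.2   0.66  0.36  1.98 -0.41  0.57 -0.42] t 9.82 f [-1.6 -0.8  6.9] open 0.013
shift [-0.0012 -0.0019  0.005 ] twist 0.9378
[-0.114256    0.30381683 -0.14546098]
```

Emit:
carry_out(
  rows=[0,0,0,0,0.1,0,0,0,0,0.2,0,0,0,0,0.3,0,0,0,0,0.4,0,0,0,0,0.5,0,0,0,0,0.6,0,0,0,0,0.7,0,0,0,0,0.8,0,0,0,0,0.9,0,0,0,0,0.935,0,0,0,0,0.935,0,0,0,0,0.935],
)

```text
clock: 11.32
position: [0.5281, -0.0935, 0.0657]
eef_rot: [0.001, 0.94, -0.341, 0.004]
contact_force: [2.4, -15.0, -19.2]
opening: 0.0132
```

```bash
python3 - <<'E'
from h import *
from workcell import *
import cv2
goto([*DIAL,.063],np.radians(-40))
print(sense()["torque"])
s=snapshot("wrist");np.savez("pics/w6.npz",**s);cv2.imwrite("pics/w6.png",s["pixels"][:,:,::-1])
E
```

```text
pos [ 0.5281 -0.0935  0.0657] yaw -0.6953 q [-0.44  0.78  0.73  1.99 -0.82  0.69 -1.45] t 11.32 f [  2.4 -15.  -19.2] open 0.0132
shift [-0.005  -0.0025  0.0055] twist 0.0019
[-3.40952012 -0.55450384 -0.15008045]
```

View pics/w6.png

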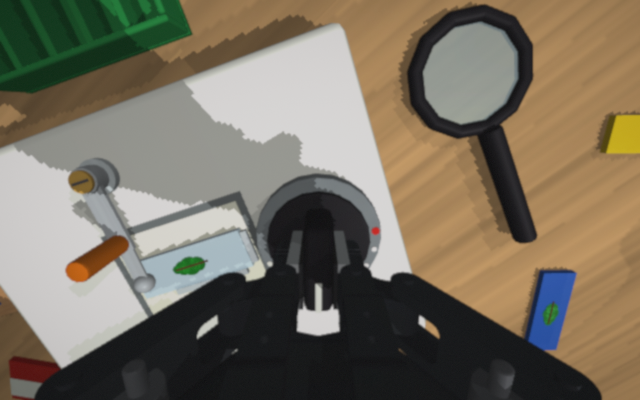

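The gripper turned 80.4° with the bar held. Release and rise.

Emit:
carry_out(
  rows=[20,0,0,0,0,50,0,0,0,0,50,0,0,0,0,50,0,0,-0.03,0,50,0,0,-0.1,0,50,0,0,-0.2,0,50,-0.05,0,-0.3,0,50,-0.05,0,-0.35,0,50,-0.05,0,-0.35,0],
)

```text
clock: 12.5
position: [0.5082, -0.0765, 0.2428]
eef_rot: [0.0, 0.94, -0.34, 0.005]
contact_force: [0.3, -0.3, 0.1]
opening: 0.0425
```

```bash
python3 - <<'E'
from h import *
from workcell import *
import cv2
goto([*DIAL,.24],np.radians(-40))
s=snapshot("wrist");np.savez("pics/w7.npz",**s);cv2.imwrite("pics/w7.png",s["pixels"][:,:,::-1])
u=P(s,[*DIAL,.06]).astype(int);print(u)
a=s["pixels"][max(0,u[1]-60):u[1]+60,u[0]-60:u[0]+60,::-1];cv2.imwrite("pics/w7z.png",cv2.resize(a,None,fx=5,fy=5,interpolation=cv2.INTER_CUBIC))
E
```

```text
pos [ 0.5082 -0.0765  0.2428] yaw -0.6949 q [-0.69  0.52  1.04  1.92 -0.54  1.   -1.68] t 12.5 f [ 0.3 -0.3  0.1] open 0.0425
shift [ 0.0472 -0.0018  0.006 ] twist 0.0022
[317 153]
```

View pics/w7.png

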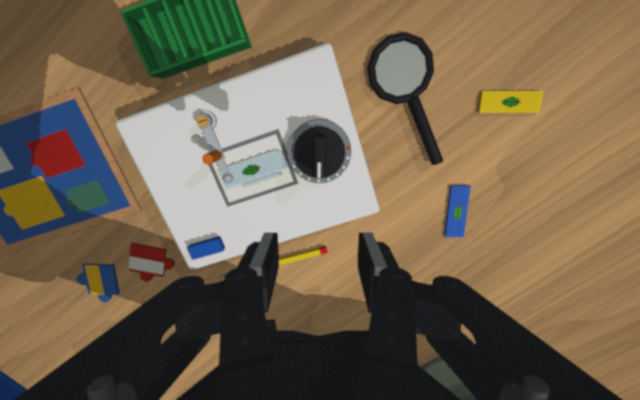

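View pics/w7z.png

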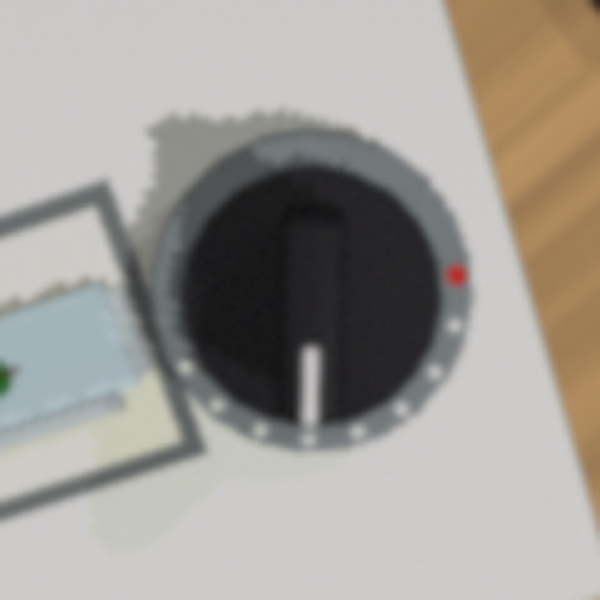

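```bash
python3 - <<'E'
from h import *
import cv2
a=np.load("pics/w5.npz")["pixels"][140:250,260:380,::-1]
b=np.load("pics/w7.npz")["pixels"][100:220,190:310,::-1]
f=lambda a:cv2.resize(a,(400,400),interpolation=cv2.INTER_CUBIC)
cv2.imwrite("pics/cmp.png",np.hstack([f(a),f(b)]))
E
```

```text
(no output)
```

View pics/cmp.png

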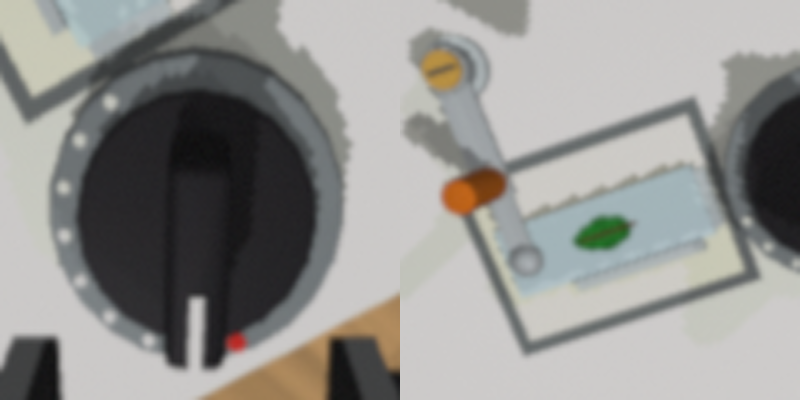

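At the start, one notch was hidden under the pointer between red and the seven visible dots, so it began at notch 1. It now points at the sixth dot (309,440), which is notch 5. The ball is on the plate's end, clear of the leaf, and the plate is against its fence.

```bash
python3 -c "
from workcell import *
print(sign_off())"
```

```text
the job is handed in; nothing more can be done
None
```

The specimen is ready for viewing, and I handed the job in at about 12.5 s of the 51 s allowed.

- **Clip:** I pinched the orange post and swung the clip from about 0.17 rad to about 1.57 rad, then let go. In the last pictures the ball sits on the plate's +y end, clear of the leaf. The plate still looks seated against its fence.
- **Dial:** I then gripped the bar, turned it 80.4° clockwise and released it. It went from notch 1 to notch 5, counted by the dots before and after, so exactly four clicks.
- **Forces:** The highest reading after any move was about 26 N, a vertical pull while the clip was held, and I eased it before letting go. While I held the turned dial the reading was about 24 N. I only saw the force at the end of each move, not during it.
- **Other things on the desk:** I saw no sign of contact with them, but I did not compare their positions before and after.

None of the checks I made failed or disagreed.

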